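# Set the flow knob and hold its hinged cover in line for the pin

## Task

Turn the pointer knob of the flow-control unit to the long raised mark on its dial and let go of it. Then fetch the cover whose hinge leaf has the single middle knuckle (not the one with two knuckles), lower it level over the knob so that its knuckle sits down in the saddle between the unit's two knuckles with the holes in one line, and finish while still holding the cover there, gripped and level, ready for a colleague to push the pin in. Leave the other cover, the hinge pin and the bottle where they are.

Things in the scene. Friction and masses are not known exactly. Their poses are not given: they have to be found in the camera images.
- unit: Flow-control unit, fixed to the desk: grey foot plate 180 x 110 x 14 mm, origin at the centre of its underside, z up. Dial and knob at its -x end (towards the robot; knob axis x = -50 mm); at its +x end a jamb block 36 mm along x, 100 mm wide, top at 71 mm, carrying the fixed steel hinge leaf (hinge axis along y at x = +60 mm, z = 85 mm). Highest point 94 mm; two brass stubs behind.
- hinge_axis (a point): Point on the hinge axis midway between the unit's two fixed knuckles; axes as unit, y along the hinge. The knuckles are tubes 18 mm outside, 8 mm hole, 23 mm long, 36 mm apart. In this gap a V saddle, open to the top and wider at its mouth, centres an 18 mm knuckle exactly on the axis when it is lowered in from above.
- knob_axis (a point): Point on the knob's axis, 45 mm over the desk, at a good height to grip the knob's bar; axes as unit (does not turn with the knob).
- knob (a joint): Angle (rad) of the black pointer knob, + = anticlockwise from above, stops at +-1.2, friction 0.04 N m, stays where left. At 0 the pointer (bar end with white line) looks along the unit's -x; the long raised mark is at +0.40 (thin ticks every 0.2). Grip: upright bar 42 mm long, 12 mm thick, 23 to 61 mm over the desk, on a 42 mm disc.
- cover: Cover to use, loose, about 0.2 kg: aluminium plate 90 mm wide (y), 13 to 17 mm over its underside, lip 17 mm high at its -x edge (x = -70 mm), one knuckle at its +x edge. Black upright grip rib 16 mm thick (x), 60 mm long (y), 17 to 59 mm up. Origin on the underside below the rib; z up, x from rib to knuckle. In place: axes as the unit's, origin 75 mm to -x of the hinge axis, 76 mm over the desk.
- cover_knuckle (a point): Centre of the cover's only knuckle (30 mm long, 18 mm outside, 8 mm hole along y): x = +75 mm, y = 0, z = +9 mm in cover; axes as cover. With this knuckle in the saddle nothing supports the cover's lip end: it drops if let go.
- other_cover: A cover of the same plate, rib and size (about 0.2 kg), but with two knuckles 23 mm long, 36 mm apart, at its +x edge: it does not mesh with the unit. Origin and axes as cover. Leave it.
- pin: The steel hinge pin lying on the desk, 5 mm thick, about 95 mm long with one end bent over; origin at the middle of its straight part, underside. Leave it.
- oil_bottle: A small amber bottle with a white cap standing on the desk, 31 mm across and 93 mm high; origin at the centre of its underside. Leave it.
- tower_corner (a point): Foot of the computer tower's near right corner, at desk height. The tower (0.45 m high) fills the space from here to +x and some 0.2 m to +y: keep arm and gripper clear of it. Axes as the world's.

How it is judged:
By the outcome, as a careful person would: the job done as asked, in the order asked, and still so for the second after the job is handed in, while the arm keeps its last pose, push and grip.
It also fails if it takes over 54 s, if anything falls off the work surface, if the arm or the gripper's body presses on something with over 40 N, if the wrist force passes 120 N, or if a joint passes its speed limit or range.

## Robot

A 6-joint arm with a two-finger parallel gripper is mounted at the origin on a cart in front of the work surface, level with it; the furniture and walls round the work are solid. World frame = base frame: x ahead of the robot, y to its left, z up, the work surface at z = 0. Lengths are in m, angles in degrees, forces in N, time in s.
With the tool pointing down it reaches from about 0.3 to 0.875 m from the base axis. Payload 6.4 kg.
Tool frame: the origin (TCP) lies midway between the tips of the shut fingers; the grasp point (between the pads) lies manip.tcp_to_grasp behind it (manip.tcp_to_grasp is the distance from the TCP to the grasp point, in m); z points along the fingers, y is the line along which they close (so a half turn about z gives the same grasp; the last joint's range is limited). The gripper opens to 88 mm and grips with 3 to 60 N. Pads are 18 mm wide; open, the fingers measure 123 mm over their backs; the gripper's body (75 mm by 187 mm) begins 45 mm behind the grasp point.
Start: joints at [55.216, 10.359, 92.074, -0, 77.567, -11.82], TCP at [0.224, 0.529, 0.239] pointing down, gripper open.
Joint ranges: [-171.53, 171.53], [-51.25, 118.39], [17.06, 147.69], [-65.23, 245.23], [0, 150.52], [-178.68, 178.68]. Speed limits (degrees/s): [147.25, 147.25, 172.46, 180, 180, 180].

## Interface

Orientations are given as [roll, pitch, yaw] about the fixed x, y, z axes, in that order (R = Rz(yaw) Ry(pitch) Rx(roll)).
In Python, from rig import manip gives the robot as it stands. The module is installed in compiled form; this text tells all that it offers.
- The arm moves only by the tool servo_tool, never from a script. Its argument "steps" is a list of rows, each a list of 3 entries, a list of its own where there are three numbers: the shift along the tool's x, y, z as a fraction of full scale, then the turn, a rotation vector about the tool's x, y, z as a fraction of full scale, then the gripper command: -1 is shut, 1 is fully open, values between are in proportion. In form: [[[tx, ty, tz], [ax, ay, az], claw], ...]. A call has 1 to 10 rows; each row is the pose to reach, as a shift and turn from the pose commanded when the call began, along the tool's axes at that moment; what a row does not reach only later rows make up. Full scale, the value 1, is 0.8 m for a shift and 45 degrees for a turn. A row lasts 1/8 s, in which the tool goes at most 62.5 mm and 10.7 degrees, less where a joint would pass 70% of its speed; a pose out of reach is approached as far as the arm can. A call with a number of a shift or a turn outside -1 to 1 is refused whole. A call with a gripper value outside its range is refused whole. The fingers move at their own pace and stop on an object; "newtons" is the grip in N (left out, the last holds). Time passes only in rows, so rows that repeat a pose let the fingers close. It gives the time, the measured TCP pose, the force, the opening and the grip force at its end, in the units of the state.
- manip.sense(): the state, without advancing time (a new reading comes with each control period).
- manip.grab_frame(name): name is "scene" or "top" or "wrist"; returns a dict with "frame" (384x512x3 uint8, red, green, blue), "fx", "fy", "cx", "cy" (pixels), "D" ([k1, k2, p1, p2, k3] as OpenCV has them; the pictures are not rectified), "rvec" (rotation vector, rad) and "tvec" (3), from world to camera coordinates, as OpenCV has them. Camera axes: x right, y down, z forward; pixel columns grow to the right and rows downward; lengths in m; the calibration is good to about 2 mm. A picture is of the moment at which its call begins. There is no depth.
- manip.close_job(): hands the job in; it is judged then, once.
Trained networks look in the newest picture that a camera, given by its name, has taken for a name from the list of things; names that differ only in an ending like _2 or _b are one class to them, and where a whole thing is asked for, a point or a joint stands for the part that bears it (a point fixed in the world has none). Each returns a list of dicts, best first, with "p" (0 to 1); they miss things now and then, are a little off and sometimes report something else, mostly with a low value. They report only what shows in the picture. A call takes as long as a camera call.
- manip.spot_in(label, camera): "point" ([x, y, z] in m, in the coordinates of the camera as it stood for that picture, good to about 4 mm: the middle of the surface that is visible of it).
The state is a dict: "clock": time; "joint_positions": joint angles; "joint_velocities": joint speeds; "effort": joint torques, N m; "eef_pos": TCP position; "ee_rot": TCP orientation; "force": force on the tool from outside, world axes, zero at the start; "torque": the same for the moment, N m; "grip_width": finger opening in m; "gripper_force": force on a finger pad.
Only numpy, scipy, OpenCV 4.12 (cv2) and the standard library are available. Lean on these libraries where they do the work, as an engineer would, in place of code of your own. Each camera call takes 0.05 s, during which the arm holds its last target. There are 200 camera calls.

## Working session

There is one attempt and no reset: what is moved stays moved. The work goes in short steps, Python scripts to look and compute and a tool call to move; the robot and the scene stay as the last step left them, time stands still between calls to the robot, and variables do not carry over. Pictures are saved under pics/ and viewed, at most 10 in all, crops included, and the job is handed in when it is done.

Besides the shell and the picture viewer there is one more tool, called after "Emit:" by a JSON object that holds its "method" and its "body", one argument or row to a line. servo_tool: Moves the arm, as the interface text tells. Shift numbers are shares of 0.8 m and turn numbers shares of 45 degrees, none past 1 either way. Its arguments: {"type":"object","properties":{"steps":{"type":"array","items":{"type":"array"}},"newtons":{"type":"number"}},"required":["steps"]}

```bash
mkdir -p pics
cat > h.py <<'E'
import numpy as np, cv2
from rig import manip
from scipy.spatial.transform import Rotation as R
def cam(n):
    f=manip.grab_frame(n); f['K']=np.array([[f['fx'],0,f['cx']],[0,f['fy'],f['cy']],[0,0,1]]); f['Rm']=cv2.Rodrigues(np.array(f['rvec'],float))[0]; f['t']=np.array(f['tvec'],float).ravel(); f['D']=np.array(f['D'],float); return f
def w(f,p): return f['Rm'].T@(np.array(p)-f['t'])
def px2w(f,uv,z):
    u=cv2.undistortPoints(np.array(uv,float).reshape(-1,1,2),f['K'],f['D']).reshape(-1,2)
    c=-f['Rm'].T@f['t']; out=[]
    for a in u:
        d=f['Rm'].T@np.array([a[0],a[1],1]); out.append(c+d*(z-c[2])/d[2])
    return np.array(out)
def w2px(f,P): return cv2.projectPoints(np.array(P,float).reshape(-1,3),np.array(f['rvec'],float),f['t'],f['K'],f['D'])[0].reshape(-1,2)
def save(f,n,box=None,s=1):
    im=f['frame'][:,:,::-1]
    if box: im=im[box[1]:box[3],box[0]:box[2]]
    cv2.imwrite('pics/'+n+'.png',cv2.resize(im,None,fx=s,fy=s,interpolation=cv2.INTER_CUBIC))
E
python3 - <<'E'
from h import *
np.set_printoptions(precision=4,suppress=True)
s=manip.sense(); print(s['clock'],s['eef_pos'],s['ee_rot'],s['grip_width'],manip.tcp_to_grasp)
for n in('top','scene'):
    f=cam(n); save(f,n+'0',s=1.5)
    for l in ['unit','knob','cover','other_cover','cover_knuckle','pin','oil_bottle']:
        for d in manip.spot_in(l,n)[:2]: print(n,l,round(d['p'],2),w(f,d['point']), w2px(f,w(f,d['point']))[0])
E
```

```text
0.0 [0.224  0.529  0.2378] [-179.9043   -0.0181  157.0377] 0.08817107618314002 0.0187
top unit 0.81 [ 0.5711 -0.1056  0.0129] [269.0322 175.1214]
top knob 0.61 [ 0.5194 -0.0975  0.0193] [266.886  191.5027]
top cover 0.89 [ 0.4498 -0.3984  0.0171] [366.3719 211.2856]
top other_cover 0.89 [0.4512 0.1699 0.0215] [179.644  216.1935]
top cover_knuckle 0.91 [ 0.4484 -0.3901  0.0182] [363.7893 211.8003]
scene unit 0.67 [ 0.5866 -0.1184  0.0276] [276.8111 202.527 ]
scene knob 0.75 [ 0.5097 -0.1031  0.0427] [256.6107 207.0898]
scene knob 0.32 [ 0.4429 -0.4003  0.0137] [346.227  265.4311]
scene cover 0.91 [ 0.4422 -0.4009  0.0186] [346.492  263.8902]
scene other_cover 0.68 [0.4381 0.1613 0.0155] [168.2599 200.1222]
scene cover_knuckle 0.6 [ 0.4391 -0.4     0.0167] [345.4721 265.0975]
scene oil_bottle 0.86 [ 0.6566 -0.3172  0.0433] [353.2761 207.1602]
```

View pics/top0.png

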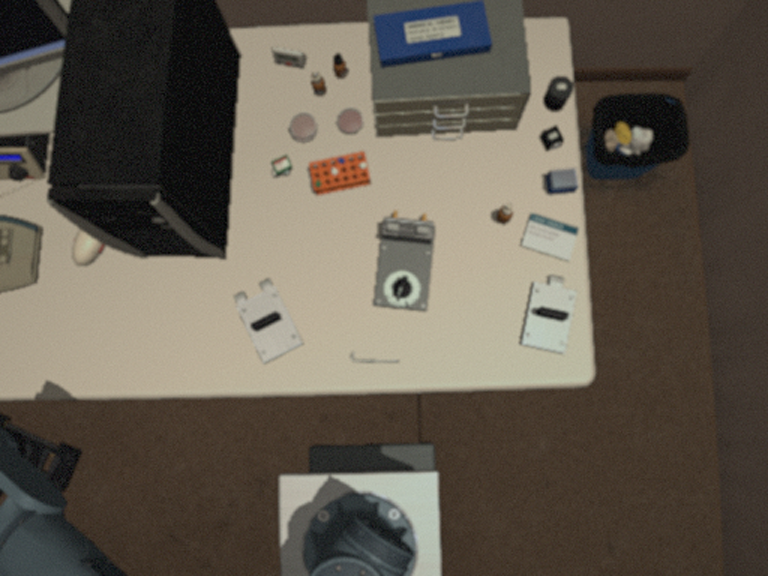

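View pics/scene0.png

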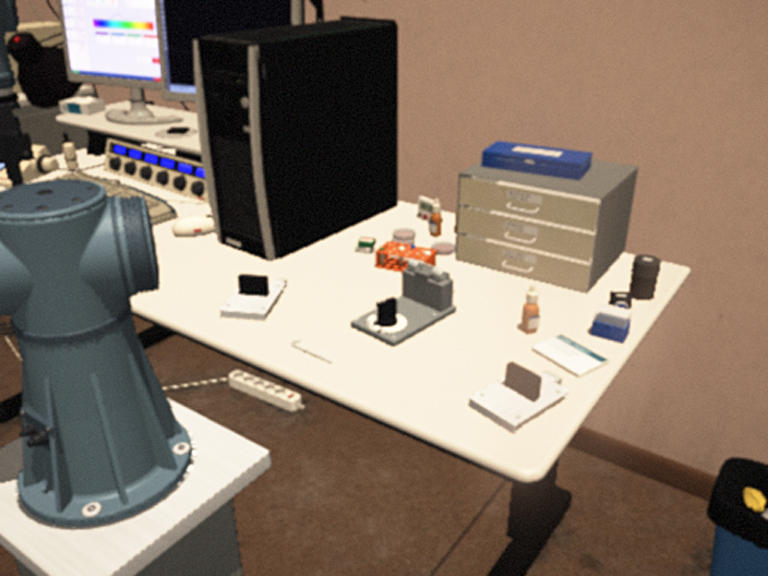

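The top view shows the unit (403,265 in the enlarged picture), with the knob pointer on its -x side. The single-knuckle cover is on the right (550,314; knuckle at 556,279). The two-knuckle cover is on the left (268,322), the pin at (375,358) and the bottle at (505,213). The scene view agrees with this.

```bash
cat >> h.py <<'E'
def go(x,y,z,yaw,n=4):
    "shift/turn fractions from measured pose to a tool-down target"
    s=manip.sense(); q=R.from_euler('xyz',s['ee_rot'],degrees=True)
    q1=R.from_euler('xyz',[180,0,yaw],degrees=True)
    d=q.inv().apply(np.array([x,y,z])-s['eef_pos'])/0.8
    r=(q.inv()*q1).as_rotvec(degrees=True)/45
    print('pose',np.round(s['eef_pos'],4),np.round(s['ee_rot'],2),'d',np.round(d,n),'r',np.round(r,n))
E
python3 - <<'E'
from h import *
np.set_printoptions(precision=4,suppress=True)
f=cam('wrist'); q=R.from_euler('xyz',manip.sense()['ee_rot'],degrees=True)
c=-f['Rm'].T@f['t']; print('cam in tool',q.inv().apply(c-manip.sense()['eef_pos']),'axis in tool',q.inv().apply(f['Rm'][2]),'fx',f['fx'])
t=cam('top'); P=np.array([(374,305),(428,310),(435,240)])/1.5; print(px2w(t,P,0.014))
print(px2w(t,np.array([(225,255)])/1.5,0))
go(.42,-.1,.33,180)
E
```

```text
cam in tool [ 0.0663 -0.0009 -0.1468] axis in tool [-0.2616 -0.0012  0.9652] fx 274.6887918001501
[[ 0.4854 -0.0429  0.014 ]
 [ 0.4719 -0.1522  0.014 ]
 [ 0.6164 -0.1718  0.014 ]]
[[0.6016 0.2673 0.    ]]
pose [0.2243 0.5295 0.2388] [180.     0.   157.04] d [-0.5322 -0.6291 -0.1141] r [ 0.0001  0.     -0.5103]
```

Emit:
{"method": "servo_tool", "body": {
  "steps": [
    [[-0.627,-0.596,-0.0765],[0,0,-0.51],1],
    [[-0.627,-0.596,-0.0765],[0,0,-0.51],1],
    [[-0.627,-0.596,-0.0765],[0,0,-0.51],1],
    [[-0.627,-0.596,-0.0765],[0,0,-0.51],1],
    [[-0.627,-0.596,-0.0765],[0,0,-0.51],1],
    [[-0.627,-0.596,-0.0765],[0,0,-0.51],1],
    [[-0.627,-0.596,-0.0765],[0,0,-0.51],1],
    [[-0.627,-0.596,-0.0765],[0,0,-0.51],1],
    [[-0.627,-0.596,-0.0765],[0,0,-0.51],1],
    [[-0.627,-0.596,-0.0765],[0,0,-0.51],1]
  ]
}}

```text
clock: 2.15
eef_pos: [0.4699, -0.0362, 0.2937]
ee_rot: [-180.0, 0.1, 180.0]
force: [1.2, 0.5, 0.1]
grip_width: 0.0883
gripper_force: 0.0
```

Emit:
{"method": "servo_tool", "body": {
  "steps": [
    [[0,0,0],[0,0,0],1],
    [[0,0,0],[0,0,0],1],
    [[0,0,0],[0,0,0],1]
  ]
}}

```text
clock: 2.52
eef_pos: [0.4688, -0.0327, 0.2929]
ee_rot: [180.0, -0.0, -179.9]
force: [0.9, 0.5, 0.3]
grip_width: 0.0879
gripper_force: 0.0
```

Run:
```python
from h import *
f=cam('wrist'); save(f,'w1',s=1.5); np.set_printoptions(precision=4,suppress=True)
s=manip.sense(); print(s['clock'],s['eef_pos'],s['ee_rot'])
for l in ['unit','knob']:
    for d in manip.spot_in(l,'wrist')[:2]: print(l,round(d['p'],2),w(f,d['point']), w2px(f,w(f,d['point']))[0]*1.5)
```

```text
2.575 [ 0.4689 -0.0327  0.293 ] [ 179.9873   -0.005  -179.8898]
unit 0.58 [ 0.5549 -0.1059  0.0169] [319.4694 318.4058]
knob 0.63 [ 0.5179 -0.0997  0.0248] [322.7271 287.5962]
```

View pics/w1.png

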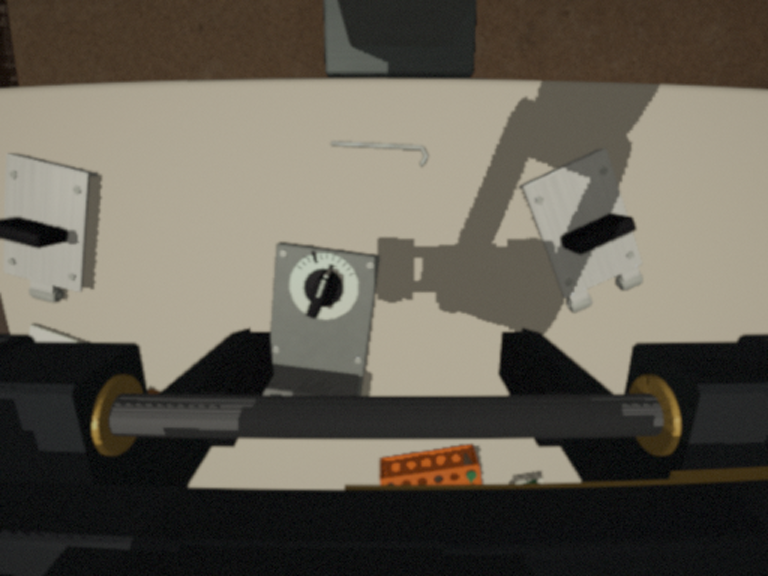

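Here +x points down in the picture and +y points right. The unit's near corners are at (280,242) and (379,256), with the knob at (323,287). Its white line points to (330,268) and the long mark is at (314,256). I'll go closer for a precise measurement.

Emit:
{"method": "servo_tool", "body": {
  "steps": [
    [[-0.114,-0.09,0.1],[0,0,0],1],
    [[-0.114,-0.09,0.1],[0,0,0],1],
    [[-0.114,-0.09,0.1],[0,0,0],1],
    [[-0.114,-0.09,0.1],[0,0,0],1],
    [[-0.114,-0.09,0.1],[0,0,0],1]
  ]
}}

```text
clock: 3.3
eef_pos: [0.5604, -0.1052, 0.2146]
ee_rot: [-180.0, 0.1, -180.0]
force: [-0.1, -0.5, 0.1]
grip_width: 0.0881
gripper_force: 0.0
```

Run:
```python
from h import *
f=cam('wrist'); save(f,'w2',box=(150,80,410,275),s=3); np.set_printoptions(precision=4,suppress=True)
s=manip.sense(); print(s['clock'],s['eef_pos'],s['ee_rot'])
for l in ['unit','knob']:
    for d in manip.spot_in(l,'wrist')[:2]: print(l,round(d['p'],2),w(f,d['point']), (w2px(f,w(f,d['point']))[0]-[150,80])*3)
import pickle; pickle.dump(f,open('w2.pkl','wb'))
```

```text
3.35 [ 0.5605 -0.1053  0.2148] [-179.9579    0.1264 -179.9549]
unit 0.75 [ 0.5733 -0.1079  0.0175] [318.1899 297.6254]
knob 0.62 [ 0.5149 -0.1026  0.0266] [331.0196 160.2875]
```

View pics/w2.png

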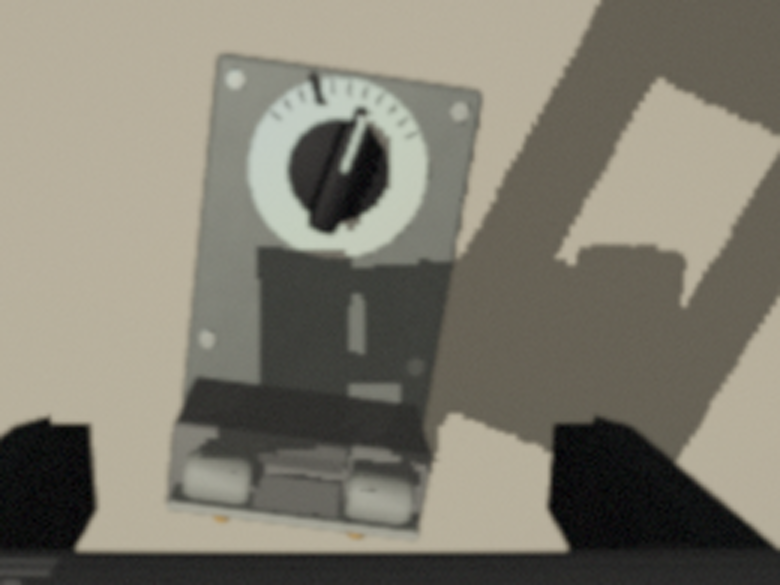

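```bash
cat > fit.py <<'E'
from h import *
import pickle; from scipy.optimize import least_squares
np.set_printoptions(precision=4,suppress=True)
f=pickle.load(open('w2.pkl','rb'))
M=np.array([(-90,-55,14),(-90,55,14),(60,-29.5,87),(60,29.5,87),(-50,0,16)])/1e3
C=np.array([(218,55),(481,93),(217,479),(380,497),(338,164)])/3+[150,80]
def pts(p,M): c,s=np.cos(p[2]),np.sin(p[2]); return M@np.array([[c,s,0],[-s,c,0],[0,0,1]])+[p[0],p[1],0]
r=least_squares(lambda p:(w2px(f,pts(p,M))-C).ravel(),[.56,-.11,-.09])
p=r.x; print('unit',p,np.degrees(p[2]),'res px',r.fun.reshape(-1,2))
print('knob axis',pts(p,np.array([[-.05,0,.045]])),'hinge',pts(p,np.array([[.06,0,.085]])))
q=px2w(f,(np.array([(363,112),(345,168)])/3+[150,80]),.061); d=q[0]-q[1]
q2=px2w(f,(np.array([(374,118),(337,228)])/3+[150,80]),.061)
for a in(d,q2[0]-q2[1]): print('pointer dir rel unit -x, rad',(np.arctan2(a[1],a[0])-np.pi-p[2]+np.pi)%(2*np.pi)-np.pi, np.linalg.norm(a))
print(q,q2)
m=px2w(f,np.array([(317,88)])/3+[150,80],.018)[0]-pts(p,np.array([[-.05,0,.018]]))[0]; print('mark',(np.arctan2(m[1],m[0])-p[2])%(2*np.pi)-np.pi)
E
python3 fit.py
```

```text
unit [ 0.5691 -0.1067 -0.1348] -7.724386636220333 res px [[-0.8381 -1.0098]
 [ 1.1217 -1.033 ]
 [ 0.4619 -0.2271]
 [-0.4463  0.3823]
 [-0.2944  2.0302]]
knob axis [[ 0.5196 -0.1     0.045 ]] hinge [[ 0.6286 -0.1148  0.085 ]]
pointer dir rel unit -x, rad -0.1738936498918826 0.02055139109245904
pointer dir rel unit -x, rad -0.1844564467457066 0.041264132501984394
[[ 0.4959 -0.0917  0.061 ]
 [ 0.5154 -0.098   0.061 ]] [[ 0.4979 -0.0878  0.061 ]
 [ 0.5371 -0.1008  0.061 ]]
mark 0.3812024561038787
```

Emit:
{"method": "servo_tool", "body": {
  "steps": [
    [[0.052,0.007,0.1],[0,0,0.4],1],
    [[0.052,0.007,0.1],[0,0,0.4],1],
    [[0.052,0.007,0.14],[0,0,0.4],1],
    [[0.052,0.007,0.17],[0,0,0.4],1],
    [[0.052,0.007,0.2],[0,0,0.4],1],
    [[0.052,0.007,0.2335],[0,0,0.4],1],
    [[0.052,0.007,0.2335],[0,0,0.4],1],
    [[0.052,0.007,0.2335],[0,0,0.4],1]
  ],
  "newtons": 25
}}

```text
clock: 4.45
eef_pos: [0.5197, -0.1007, 0.0277]
ee_rot: [-180.0, 0.1, 162.0]
force: [-0.2, -0.1, -0.3]
grip_width: 0.0885
gripper_force: 0.0
```

Emit:
{"method": "servo_tool", "body": {
  "steps": [
    [[0,0,0],[0,0,0],-0.7],
    [[0,0,0],[0,0,0],-0.8],
    [[0,0,0],[0,0,0],-1],
    [[0,0,0],[0,0,0],-1],
    [[0,0,0],[0,0,0],-1],
    [[0,0,0],[0,0,0],-1],
    [[0,0,0],[0,0,0],-1],
    [[0,0,0],[0,0,0],-1]
  ]
}}

```text
clock: 5.45
eef_pos: [0.519, -0.099, 0.0263]
ee_rot: [179.8, -0.0, 161.9]
force: [0.9, 3.0, 0.8]
grip_width: 0.0121
gripper_force: 25.0
```

Run:
```python
from h import *
go(.519,-.0997,.028,195.2)
s=manip.sense(); print(s['force'],s['torque'],s['grip_width'],s['gripper_force'])
```

```text
pose [ 0.519  -0.099   0.0263] [ 1.7984e+02 -3.0000e-02  1.6192e+02] d [-0.0002 -0.0008 -0.0022] r [ 3.800e-03  3.000e-04 -7.396e-01]
[0.8639901  2.9790561  0.79096862] [ 0.25466002 -0.13340574 -0.04299305] 0.012132140985041713 24.999620388261974
```

Emit:
{"method": "servo_tool", "body": {
  "steps": [
    [[0,0,0],[0,0,-0.15],-1],
    [[0,0,0],[0,0,-0.3],-1],
    [[0,0,0],[0,0,-0.45],-1],
    [[0,0,0],[0,0,-0.6],-1],
    [[0,0,0],[0,0,-0.74],-1],
    [[0,0,0],[0,0,-0.74],-1],
    [[0,0,0],[0,0,-0.74],-1]
  ]
}}

```text
clock: 6.32
eef_pos: [0.519, -0.0989, 0.0263]
ee_rot: [179.9, 0.0, -164.7]
force: [1.8, 7.0, 0.6]
grip_width: 0.012
gripper_force: 25.0
```

Emit:
{"method": "servo_tool", "body": {
  "steps": [
    [[0,0,0],[0,0,0],-0.4],
    [[0,0,0],[0,0,0],-0.4],
    [[0,0,0],[0,0,0],-0.4],
    [[0,0,0],[0,0,0],-0.4],
    [[-0.03,0,-0.1],[0,0,0],0],
    [[-0.05,0,-0.23],[0,0,0],1],
    [[-0.05,0,-0.23],[0,0,0],1],
    [[-0.05,0,-0.23],[0,0,0.33],1],
    [[-0.05,0,-0.23],[0,0,0.33],1],
    [[-0.05,0,-0.23],[0,0,0.33],1]
  ]
}}

```text
clock: 7.58
eef_pos: [0.5574, -0.09, 0.2104]
ee_rot: [-180.0, 0.0, -179.5]
force: [-0.4, 0.4, 0.0]
grip_width: 0.0842
gripper_force: 0.0
```

Run:
```python
from h import *
f=cam('wrist'); save(f,'w3',box=(150,80,410,275),s=3); np.set_printoptions(precision=4,suppress=True)
s=manip.sense(); print(s['clock'],s['eef_pos'],s['ee_rot'])
import pickle; pickle.dump(f,open('w3.pkl','wb'))
```

```text
7.625 [ 0.5573 -0.09    0.2101] [ 179.9943   -0.0169 -179.4815]
```

View pics/w3.png

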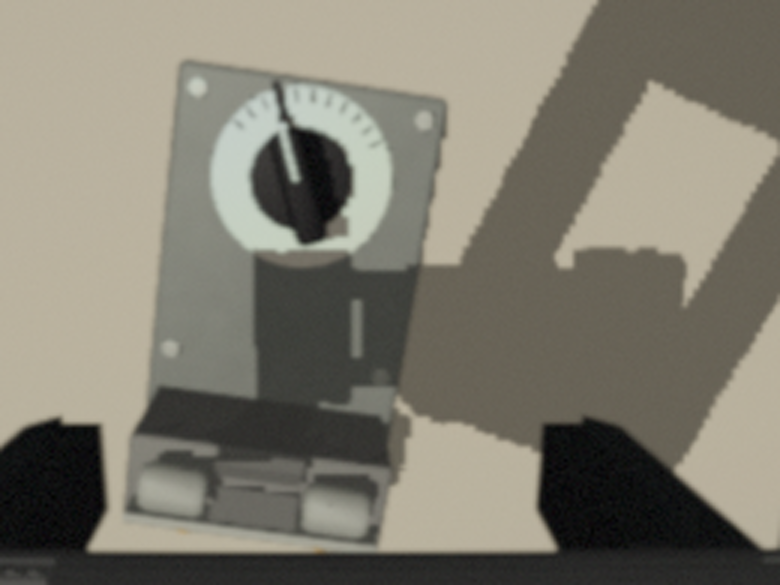

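The white line now runs from (297,180) to (283,130), in line with the long mark at (276,82)–(285,115). I'll check this in numbers and refit the unit.

```bash
sed -e 's/w2.pkl/w3.pkl/' -e 's/^C=.*/C=np.array([(182,60),(445,101),(171,490),(336,511),(301,175)])\/3+[150,80]/' -e 's/(363,112),(345,168)/(281,130),(296,181)/' -e 's/(374,118),(337,228)/(303,130),(325,236)/' -e 's/(317,88)/(279,95)/' fit.py > fit3.py; python3 fit3.py
python3 - <<'E'
from h import *
go(.40,-.39,.23,90)
E
```

```text
unit [ 0.5689 -0.1069 -0.1386] -7.940559178709645 res px [[-1.2883 -0.5919]
 [ 1.54   -0.5852]
 [ 0.4493 -0.0689]
 [-0.5382  0.1928]
 [-0.1434  1.1878]]
knob axis [[ 0.5194 -0.1     0.045 ]] hinge [[ 0.6284 -0.1152  0.085 ]]
pointer dir rel unit -x, rad 0.4269190884916876 0.018464159229657575
pointer dir rel unit -x, rad 0.3496638998656554 0.03822778229598799
[[ 0.4988 -0.1058  0.061 ]
 [ 0.5165 -0.1005  0.061 ]] [[ 0.4988 -0.098   0.061 ]
 [ 0.5361 -0.09    0.061 ]]
mark 0.39185012680583853
pose [ 0.5573 -0.09    0.2101] [ 1.7999e+02 -2.0000e-02 -1.7948e+02] d [ 0.2    -0.3732 -0.0248] r [-2.0000e-04 -4.0000e-04  2.0115e+00]
```

Emit:
{"method": "servo_tool", "body": {
  "steps": [
    [[0.143,-0.399,0],[0,0,1],1],
    [[0.143,-0.399,0],[0,0,1],1],
    [[0.143,-0.399,0],[0,0,1],1],
    [[0.143,-0.399,0],[0,0,1],1],
    [[0.143,-0.399,0],[0,0,1],1],
    [[0.143,-0.399,0],[0,0,1],1],
    [[0.143,-0.399,0],[0,0,1],1]
  ]
}}

```text
clock: 8.5
eef_pos: [0.4443, -0.4118, 0.2097]
ee_rot: [-180.0, -0.0, 135.3]
force: [-0.8, 1.1, 0.2]
grip_width: 0.0883
gripper_force: 0.0
```

Emit:
{"method": "servo_tool", "body": {
  "steps": [
    [[0,0,0],[0,0,1],1],
    [[0,0,0],[0,0,1],1],
    [[0,0,0],[0,0,1],1],
    [[0,0,0],[0,0,1],1],
    [[0,0,0],[0,0,1],1],
    [[0,0,0],[0,0,1],1]
  ]
}}

```text
clock: 9.25
eef_pos: [0.4459, -0.4092, 0.2102]
ee_rot: [-180.0, -0.0, 90.7]
force: [0.3, -0.4, -0.4]
grip_width: 0.0883
gripper_force: 0.0
```

Run:
```python
from h import *
f=cam('wrist'); save(f,'w4',s=1.5); np.set_printoptions(precision=4,suppress=True)
s=manip.sense(); print(s['clock'],s['eef_pos'],s['ee_rot'],s['joint_positions'])
for l in ['cover','cover_knuckle']:
    for d in manip.spot_in(l,'wrist')[:2]: print(l,round(d['p'],2),w(f,d['point']), w2px(f,w(f,d['point']))[0]*1.5)
import pickle; pickle.dump(f,open('w4.pkl','wb'))
```

```text
9.3 [ 0.4458 -0.4094  0.2102] [-179.9978   -0.0132   90.6532] [-53.7882  15.6192  89.1346   0.0061  75.2582 -54.4429]
cover 0.95 [ 0.4552 -0.3989  0.0145] [396.4738 241.4047]
cover_knuckle 0.85 [ 0.4519 -0.3961  0.0181] [392.7458 238.7045]
```

View pics/w4.png

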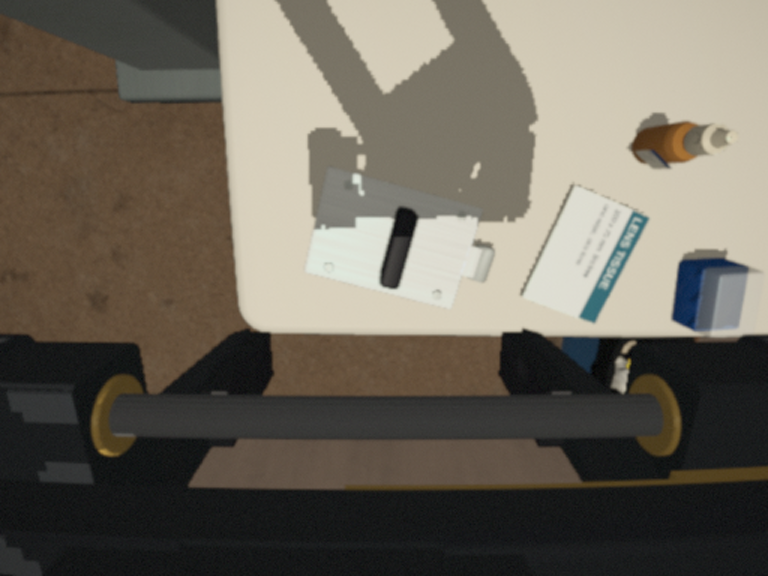

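Here +x points right and +y points up in the picture. It shows the single-knuckle cover: plate corners near (330,168), (306,272), (451,307) and (480,210), rib from (407,208) to (392,288), knuckle at (482,262) on its +x side. The bottle and cards are clear of it.

```bash
cat > fit4.py <<'E'
from h import *
import pickle; from scipy.optimize import least_squares
np.set_printoptions(precision=4,suppress=True)
f=pickle.load(open('w4.pkl','rb'))
M=np.array([(-70,45,17),(-70,-45,17),(0,30,59),(0,-30,59)])/1e3
C=np.array([(330,168),(306,272),(406,208),(393,288)])/1.5
def pts(p,M): c,s=np.cos(p[2]),np.sin(p[2]); return M@np.array([[c,s,0],[-s,c,0],[0,0,1]])+[p[0],p[1],0]
p=[.45,-.4,-.2]
r=least_squares(lambda p:(w2px(f,pts(p,M))-C).ravel(),p); p=r.x
print('cover',p,np.degrees(p[2]),r.fun.reshape(-1,2))
P=px2w(f,np.array([(330,168),(306,272),(451,307),(480,210)])/1.5,.017); print(P)
c,s=np.cos(p[2]),np.sin(p[2]); print('local',(P[:,:2]-p[:2])@np.array([[c,-s],[s,c]]))
for a,b in((0,3),(1,2)): d=P[b]-P[a]; print(np.degrees(np.arctan2(d[1],d[0])),np.linalg.norm(d))
d=P[0]-P[1]; print(np.degrees(np.arctan2(-d[0],d[1])),np.linalg.norm(d))
K=np.array([(75,15,9),(75,-15,9),(0,30,59),(0,-30,59),(-8,30,59),(8,-30,59)])/1e3; print(w2px(f,pts(p,K))*1.5)
go(p[0],p[1],.0235,90+np.degrees(p[2]))
E
python3 fit4.py
```

```text
cover [ 0.457  -0.3975 -0.2152] -12.327881736275064 [[-2.3652 -1.1272]
 [ 0.3285  0.8077]
 [ 2.9054  0.6531]
 [-1.1207 -0.1977]]
[[ 0.4011 -0.3398  0.017 ]
 [ 0.3787 -0.4254  0.017 ]
 [ 0.5035 -0.4554  0.017 ]
 [ 0.523  -0.3717  0.017 ]]
local [[-0.067   0.0443]
 [-0.0706 -0.044 ]
 [ 0.0578 -0.0467]
 [ 0.059   0.0392]]
-14.65263294825879 0.12609302892679214
-13.511385592507605 0.12838805346344775
-14.668774996733116 0.08846151476011183
[[487.9698 241.3593]
 [478.2009 274.5953]
 [410.3582 208.9797]
 [391.3189 287.7034]
 [399.481  206.4428]
 [401.673  289.9921]]
pose [ 0.4456 -0.4097  0.2103] [-180.     -0.01   90.57] d [0.0152 0.0144 0.2334] r [-0.0001 -0.0002  0.2866]
```

Emit:
{"method": "servo_tool", "body": {
  "steps": [
    [[0.013,0.015,0.05],[0,0,0.329],1],
    [[0.013,0.015,0.11],[0,0,0.329],1],
    [[0.013,0.015,0.16],[0,0,0.329],1],
    [[0.013,0.015,0.2],[0,0,0.329],1],
    [[0.013,0.015,0.233],[0,0,0.329],1],
    [[0.013,0.015,0.233],[0,0,0.329],1],
    [[0.013,0.015,0.233],[0,0,0.329],1]
  ],
  "newtons": 40
}}

```text
clock: 10.28
eef_pos: [0.4579, -0.4002, 0.0249]
ee_rot: [179.9, 0.0, 75.7]
force: [0.8, -0.5, 0.4]
grip_width: 0.0884
gripper_force: 0.0
```

Emit:
{"method": "servo_tool", "body": {
  "steps": [
    [[0,0,0],[0,0,0],-0.4],
    [[0,0,0],[0,0,0],-0.5],
    [[0,0,0],[0,0,0],-0.6],
    [[0,0,0],[0,0,0],-1],
    [[0,0,0],[0,0,0],-1],
    [[0,0,0],[0,0,0],-1],
    [[0,0,0],[0,0,0],-1],
    [[0,0,0],[0,0,0],-1]
  ]
}}

```text
clock: 11.28
eef_pos: [0.4572, -0.3994, 0.0238]
ee_rot: [-180.0, -0.0, 75.6]
force: [-2.1, 0.3, 0.1]
grip_width: 0.0157
gripper_force: 40.0
```

Emit:
{"method": "servo_tool", "body": {
  "steps": [
    [[0,0,-0.05],[0,0,0],-1],
    [[0,0,-0.1],[0,0,0],-1],
    [[0,0,-0.15],[0,0,0],-1],
    [[0,0,-0.2],[0,0,0],-1],
    [[0,0,-0.24],[0,0,0],-1],
    [[0,0,-0.24],[0,0,0],-1],
    [[0,0,-0.24],[0,0,0],-1]
  ]
}}

```text
clock: 12.15
eef_pos: [0.4569, -0.3988, 0.214]
ee_rot: [-179.9, -0.1, 75.6]
force: [-0.8, 0.1, -2.6]
grip_width: 0.0155
gripper_force: 40.0
```

Run:
```python
from h import *
f=cam('wrist'); save(f,'w5',s=1.5); np.set_printoptions(precision=4,suppress=True)
s=manip.sense(); print(s['clock'],s['eef_pos'],s['ee_rot'],s['grip_width'],s['force'],s['torque'])
for l in ['cover','cover_knuckle']:
    for d in manip.spot_in(l,'wrist')[:2]: print(l,round(d['p'],2),w(f,d['point']), w2px(f,w(f,d['point']))[0]*1.5)
import pickle; pickle.dump((f,s),open('w5.pkl','wb'))
```

```text
12.2 [ 0.4567 -0.3986  0.2135] [-179.8374   -0.1288   75.6295] 0.015600898106834744 [ 0.0925  0.5687 -1.9405] [-0.0686  0.0863 -0.0273]
cover 0.93 [ 0.4607 -0.3757  0.206 ] [378.97   285.8873]
cover_knuckle 0.92 [ 0.4595 -0.375   0.2107] [375.3435 288.3107]
```

View pics/w5.png

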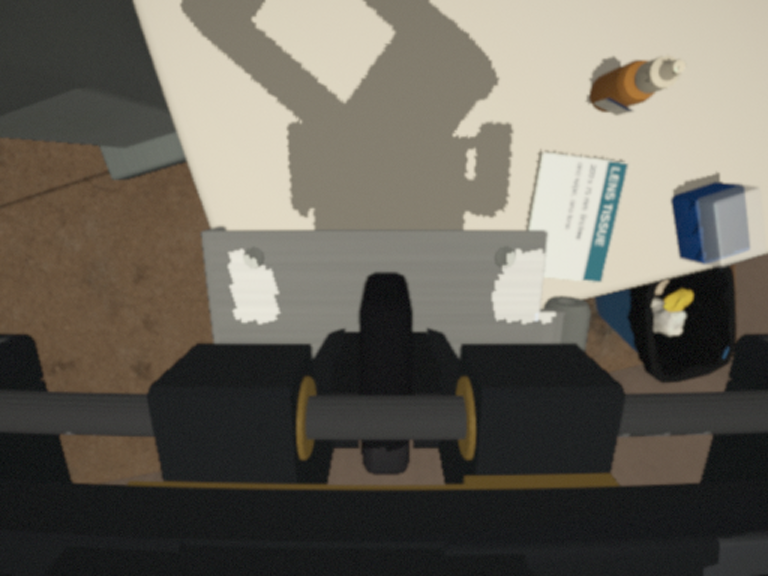

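The cover is gripped centrally on the rib and level: the plate's +y edge runs flat from (203,231) to (546,231), and the knuckle's end is at about (568,300). Next I'll measure its offset in the hand.

```bash
cat > fit5.py <<'E'
from h import *
import pickle; from scipy.optimize import least_squares
np.set_printoptions(precision=4,suppress=True)
f,s=pickle.load(open('w5.pkl','rb'))
M=np.array([(-70,45,17),(59,45,17),(75,15,18)])/1e3
C=np.array([(203,231),(546,231),(568,298)])/1.5
q=R.from_euler('xyz',s['ee_rot'],degrees=True)*R.from_euler('z',-90,degrees=True)*R.from_euler('x',180,degrees=True)
print((q).as_euler('xyz',degrees=True))
def pts(p): return (q*R.from_euler('z',p[2])).apply(M+[p[0],p[1],-.0238])+s['eef_pos']
r=least_squares(lambda p:((w2px(f,pts(p))-C)*np.array([[1,1],[.5,1],[.5,.5]])).ravel(),[0,0,0]); print(r.x,r.fun)
g=lambda p:(w2px(f,pts(p))*1.5); print(g(r.x),g([0,0,0]))
E
sed -i "s/\*R.from_euler('z',-90,degrees=True)\*R.from_euler('x',180,degrees=True)/*R.from_euler('x',180,degrees=True)*R.from_euler('z',-90,degrees=True)/" fit5.py
python3 fit5.py
```

```text
[  0.1288   0.1626 -14.3701]
[0.0013 0.0002 0.0014] [-0.8397 -0.0833 -0.9954 -0.8986  2.8274  2.6232]
[[201.7404 230.875 ]
 [543.0138 229.6521]
 [576.4823 305.8696]] [[198.4965 231.0467]
 [539.6649 230.2796]
 [573.1785 306.5213]]
```

Emit:
{"method": "servo_tool", "body": {
  "steps": [
    [[0.05,0.003,0],[0,0,0],-1],
    [[0.11,0.007,0],[0,0,-0.05],-1],
    [[0.17,0.012,0],[0,0,-0.1],-1],
    [[0.23,0.016,0],[0,0,-0.147],-1],
    [[0.29,0.02,0],[0,0,-0.147],-1],
    [[0.34,0.024,0],[0,0,-0.147],-1],
    [[0.386,0.027,0],[0,0,-0.147],-1],
    [[0.386,0.027,0.03],[0,0,-0.147],-1],
    [[0.386,0.027,0.067],[0,0,-0.147],-1],
    [[0.386,0.027,0.067],[0,0,-0.147],-1]
  ]
}}

```text
clock: 13.55
eef_pos: [0.5526, -0.1046, 0.1588]
ee_rot: [-179.6, -0.1, 82.3]
force: [0.6, -0.2, -1.2]
grip_width: 0.0156
gripper_force: 40.0
```

Emit:
{"method": "servo_tool", "body": {
  "steps": [
    [[0,0,0],[0,0,0],-1],
    [[0,0,0],[0,0,0],-1]
  ]
}}

```text
clock: 13.8
eef_pos: [0.5558, -0.1062, 0.1636]
ee_rot: [179.9, 0.0, 82.2]
force: [-0.4, -0.2, -1.8]
grip_width: 0.0154
gripper_force: 40.0
```

Run:
```python
from h import *
f=cam('wrist'); save(f,'w6',box=(130,120,450,300),s=2.5); np.set_printoptions(precision=4,suppress=True)
s=manip.sense(); print(s['clock'],s['eef_pos'],s['ee_rot'],s['grip_width'],s['force'],s['torque'])
go(.5542,-.1048,.0998,82.2)
def pts(p,M): c,s=np.cos(p[2]),np.sin(p[2]); return np.array(M)@np.array([[c,s,0],[-s,c,0],[0,0,1]])+[p[0],p[1],0]
P=pts([.569,-.1068,-.1367],[(.06,.018,.094),(.06,.041,.094),(.06,.041,.085)])
print((w2px(f,P)-[130,120])*2.5)
import pickle; pickle.dump((f,s),open('w6.pkl','wb'))
```

```text
13.85 [ 0.5557 -0.1062  0.1636] [179.8819   0.031   82.2322] 0.015685744637263133 [-0.4555  0.3985 -1.736 ] [-0.0459  0.0991 -0.0398]
pose [ 0.5557 -0.1062  0.1636] [179.88   0.03  82.23] d [ 0.0016 -0.0023  0.0797] r [0.0026 0.0007 0.0007]
[[541.7411 137.4979]
 [547.6722  66.2095]
 [538.7668  63.1412]]
```

View pics/w6.png

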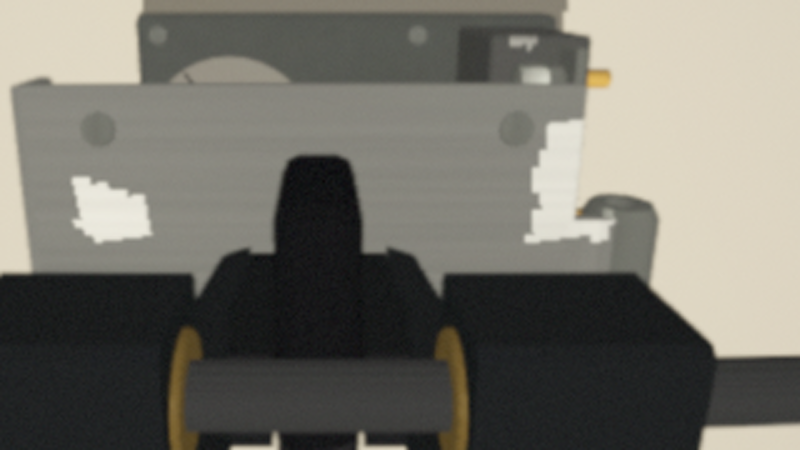

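The cover hovers over the unit, and the unit's +y knuckle shows past its edge at (535,75) in the crop. The plate's +y edge is at row 13, from column 140. I'll compare these with the predictions in an enlarged crop before lowering.

Run:
```python
from h import *
import pickle
np.set_printoptions(precision=1,suppress=True)
f,s=pickle.load(open('w6.pkl','rb'))
def pts(p,M): c,s=np.cos(p[2]),np.sin(p[2]); return np.array(M)@np.array([[c,s,0],[-s,c,0],[0,0,1]])+[p[0],p[1],0]
P=pts([.569,-.1068,-.1367],[(-.09,.055,.014),(.09,.055,.014),(.06,.041,.085),(.069,.041,.085),(.051,.041,.085),(.06,.041,.094)])
u=w2px(f,P); print((u-[130,120])*2.5,'\n',(u-[300,115])*8)
g=dict(f); g['frame']=np.clip(f['frame'].astype(float)*1.5,0,255).astype('uint8'); save(g,'w7',box=(300,115,385,165),s=8)
```

```text
[[134.1  12.2]
 [558.9  12.4]
 [538.8  63.1]
 [565.8  63.3]
 [511.6  63. ]
 [547.7  66.2]] 
 [[-930.9   79. ]
 [ 428.5   79.7]
 [ 364.1  242.1]
 [ 450.6  242.5]
 [ 277.1  241.7]
 [ 392.6  251.9]]
```

View pics/w7.png

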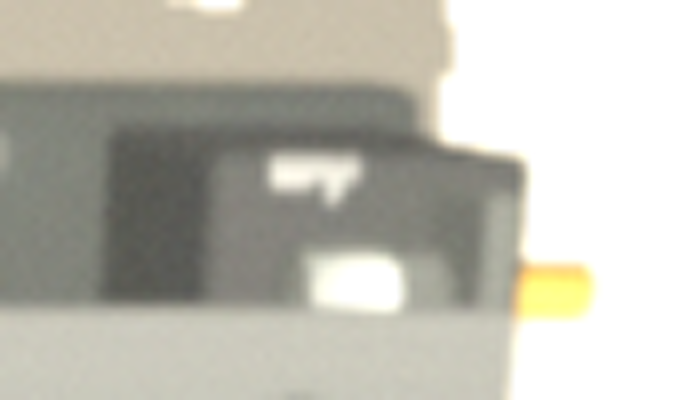

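Emit:
{"method": "servo_tool", "body": {
  "steps": [
    [[0,0,0.02],[0,0,0],-1],
    [[0,0,0.046],[0,0,0],-1],
    [[0,0,0.046],[0,0,0],-1],
    [[0,0,0.046],[0,0,0],-1],
    [[0,0,0.046],[0,0,0],-1],
    [[0,0,0.046],[0,0,0],-1]
  ]
}}

```text
clock: 14.6
eef_pos: [0.5554, -0.1059, 0.1262]
ee_rot: [179.9, 0.0, 82.2]
force: [-0.4, 0.0, -2.3]
grip_width: 0.0155
gripper_force: 40.0
```

Run:
```python
from h import *
for i in range(3):
    f=cam('wrist'); go(.5546,-.1048,.0998,82.2)
s=manip.sense(); print(s['clock'],s['force'],s['torque'])
```

```text
pose [ 0.5553 -0.1059  0.1261] [1.7994e+02 2.0000e-02 8.2250e+01] d [ 0.0012 -0.0011  0.0329] r [0.0013 0.0003 0.001 ]
pose [ 0.5553 -0.1059  0.126 ] [1.7995e+02 1.0000e-02 8.2250e+01] d [ 0.0012 -0.001   0.0327] r [0.0011 0.0003 0.001 ]
pose [ 0.5552 -0.1058  0.1258] [1.7997e+02 1.0000e-02 8.2250e+01] d [ 0.0012 -0.0009  0.0325] r [0.0007 0.0002 0.0011]
14.75 [ 0.29457798 -0.40752753 -1.77200714] [-0.06799079  0.06806531 -0.00641703]
```

Emit:
{"method": "servo_tool", "body": {
  "steps": [
    [[0.001,-0.001,0.005],[0,0,0],-1],
    [[0.001,-0.001,0.01],[0,0,0],-1],
    [[0.001,-0.001,0.014],[0,0,0],-1],
    [[0.001,-0.001,0.018],[0,0,0],-1],
    [[0.001,-0.001,0.018],[0,0,0],-1],
    [[0.001,-0.001,0.018],[0,0,0],-1]
  ]
}}

```text
clock: 15.5
eef_pos: [0.5544, -0.1049, 0.1111]
ee_rot: [180.0, 0.0, 82.2]
force: [-0.6, 0.4, -2.7]
grip_width: 0.0154
gripper_force: 40.0
```

Emit:
{"method": "servo_tool", "body": {
  "steps": [
    [[0,0,0.003],[0,0,0],-1],
    [[0,0,0.006],[0,0,0],-1],
    [[0,0,0.009],[0,0,0],-1],
    [[0,0,0.011],[0,0,0],-1],
    [[0,0,0.011],[0,0,0],-1],
    [[0,0,0.011],[0,0,0],-1]
  ]
}}

```text
clock: 16.25
eef_pos: [0.5544, -0.1049, 0.1024]
ee_rot: [180.0, 0.0, 82.2]
force: [-1.2, -0.5, -1.6]
grip_width: 0.0158
gripper_force: 40.0
```

Run:
```python
from h import *
f=cam('wrist'); go(.5546,-.1048,.0998,82.2)
s=manip.sense(); print(s['clock'],s['force'],s['torque'],s['grip_width'])
```

```text
pose [ 0.5544 -0.1049  0.1024] [179.99   0.    82.25] d [0.0001 0.0003 0.0032] r [0.0002 0.     0.0011]
16.3 [ 0.42148999  0.41041232 -2.12462781] [-0.04564156  0.08933875  0.00615573] 0.015836827715972918
```

Emit:
{"method": "servo_tool", "body": {
  "steps": [
    [[0,0,0.001],[0,0,0],-1],
    [[0,0,0.002],[0,0,0],-1],
    [[0,0,0.003],[0,0,0],-1],
    [[0,0,0.003],[0,0,0],-1],
    [[0,0,0.003],[0,0,0],-1]
  ]
}}

```text
clock: 16.92
eef_pos: [0.5542, -0.1049, 0.1002]
ee_rot: [-180.0, 0.0, 82.2]
force: [-5.1, 0.9, 4.9]
grip_width: 0.0158
gripper_force: 40.1
```

Run:
```python
from h import *
f=cam('wrist'); go(.5546,-.1048,.0998,82.2)
s=manip.sense(); print(s['clock'],s['force'],s['torque'],s['grip_width'])
```

```text
pose [ 0.5541 -0.1049  0.1001] [-1.7998e+02  1.0000e-02  8.2250e+01] d [0.0002 0.0006 0.0004] r [-0.0003  0.0001  0.0011]
16.975 [-5.44282761  2.02406104  4.44214668] [0.05416061 0.47730234 0.01524939] 0.015628187798724286
```

Emit:
{"method": "servo_tool", "body": {
  "steps": [
    [[0,-0.0006,0],[0,0,0],-1],
    [[0,-0.0008,0.0005],[0,0,0],-1],
    [[0,-0.0008,0.0008],[0,0,0],-1],
    [[0,-0.0008,0.0008],[0,0,0],-1],
    [[0,-0.0008,0.0008],[0,0,0],-1]
  ]
}}

```text
clock: 17.6
eef_pos: [0.554, -0.1049, 0.0998]
ee_rot: [180.0, 0.0, 82.2]
force: [-3.9, 1.2, 6.6]
grip_width: 0.0154
gripper_force: 40.2
```

Run:
```python
from h import *
f=cam('wrist'); go(.5546,-.1048,.0998,82.2)
s=manip.sense(); print(s['clock'],s['force'],s['torque'],s['grip_width'])
```

```text
pose [ 0.554  -0.1049  0.0998] [1.7995e+02 1.0000e-02 8.2250e+01] d [ 0.0002  0.0007 -0.    ] r [0.0011 0.0003 0.0011]
17.65 [-4.83070437  1.10450103  6.80166471] [0.00930938 0.18356436 0.06928936] 0.015632240233622457
```

Emit:
{"method": "servo_tool", "body": {
  "steps": [
    [[0,-0.0006,0],[0,0,0],-1],
    [[0,-0.0012,0],[0,0,0],-1],
    [[0,-0.0012,0.0006],[0,0,0],-1],
    [[0,-0.0012,0.001],[0,0,0],-1],
    [[0,-0.0012,0.001],[0,0,0],-1],
    [[0,-0.0012,0.001],[0,0,0],-1]
  ]
}}

```text
clock: 18.4
eef_pos: [0.553, -0.1048, 0.0989]
ee_rot: [180.0, 0.0, 82.2]
force: [-3.0, 1.9, 6.9]
grip_width: 0.0154
gripper_force: 40.2
```

Run:
```python
from h import *
f=cam('wrist'); go(.5546,-.1048,.0998,82.2)
s=manip.sense(); print(s['clock'],s['force'],s['torque'],s['grip_width'])
```

```text
pose [ 0.553  -0.1048  0.0989] [1.7996e+02 1.0000e-02 8.2240e+01] d [ 0.0003  0.002  -0.0011] r [0.0009 0.0003 0.001 ]
18.45 [-4.02647458  1.54217573  4.67137552] [-0.04311     0.03952414 -0.03763424] 0.01562256466963021
```

Run:
```python
from h import *
import pickle
np.set_printoptions(precision=2,suppress=True)
a=pickle.load(open('w6.pkl','rb'))[0]['frame']; 
fs=[cam('wrist') for _ in range(4)]; b=np.mean([x['frame'].astype(float) for x in fs],0); pickle.dump(fs[-1],open('w8.pkl','wb'))
ga=cv2.cvtColor(a,cv2.COLOR_RGB2GRAY).astype(np.float32); gb=cv2.cvtColor(b.astype('uint8'),cv2.COLOR_RGB2GRAY).astype(np.float32)
for n,(x,y,h) in dict(lipscrew=(169,171,10),xscrew=(336,171,10),ribtop=(257,192,16),edge_l=(150,158,14),edge_r=(350,160,12),knuck=(383,210,14)).items():
    pa,pb=[g[y-h:y+h,x-h:x+h] for g in(ga,gb)]
    pa=(pa-pa.mean())/pa.std(); pb=(pb-pb.mean())/pb.std()
    W=np.eye(2,3,dtype=np.float32)
    try: cc,W=cv2.findTransformECC(pa,pb,W,cv2.MOTION_TRANSLATION,(3,100,1e-5),None,3); print(n,W[:,2],round(cc,3))
    except Exception as e: print(n,'fail')
save(fs[-1],'w8',box=(130,120,450,300),s=2.5)
```

```text
lipscrew [ 0.39 -0.24] 0.992
xscrew [0.66 0.14] 0.995
ribtop [0.1 0. ] 0.999
edge_l [ 0.78 -0.06] 0.999
edge_r fail
knuck fail
```

View pics/w8.png

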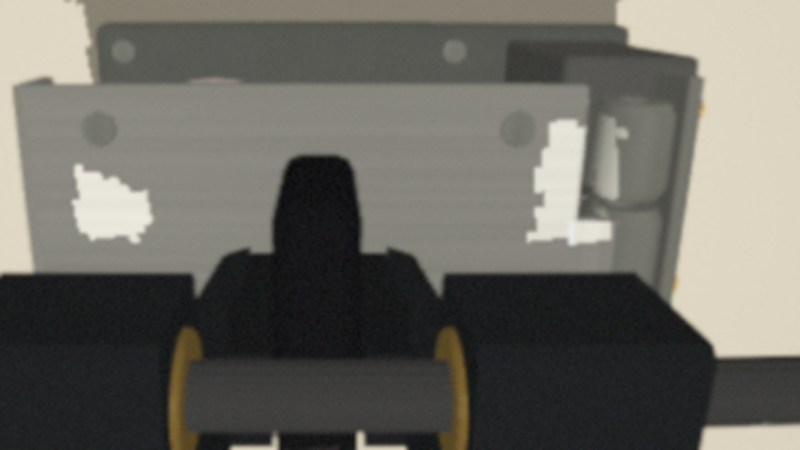

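The picture shows the cover's knuckle down beside the unit's +y knuckle. Their right edges (663–672) lie in one line, so they are meshed. There is roughly a 0.5° nose-up tilt, and a small push towards -x remains. I'll trim both.

Emit:
{"method": "servo_tool", "body": {
  "steps": [
    [[0,-0.0003,-0.0004],[0.005,0,0],-1],
    [[0,-0.0006,-0.0006],[0.01,0,0],-1],
    [[0,-0.0006,-0.0006],[0.01,0,0],-1],
    [[0,-0.0006,-0.0006],[0.01,0,0],-1],
    [[0,-0.0006,-0.0006],[0.01,0,0],-1]
  ],
  "newtons": 50
}}

```text
clock: 19.27
eef_pos: [0.5531, -0.1048, 0.0993]
ee_rot: [-179.7, 0.0, 82.2]
force: [3.5, -0.3, 4.2]
grip_width: 0.0156
gripper_force: 50.2
```

Run:
```python
from h import *
f=cam('wrist'); go(.5546,-.1048,.0998,82.2)
s=manip.sense(); print(s['clock'],s['force'],s['torque'],s['grip_width'])
```

```text
pose [ 0.5531 -0.1048  0.0993] [-1.7967e+02  2.0000e-02  8.2240e+01] d [ 0.0003  0.0019 -0.0006] r [-0.0074  0.0004  0.0009]
19.325 [ 3.45251486 -0.12851051  3.48297197] [-0.13300436 -1.13652246  0.01903994] 0.015295088055992612
```

Emit:
{"method": "servo_tool", "body": {
  "steps": [
    [[0,0.0003,0],[0,0,0],-1],
    [[0,0.0003,0],[0,0,0],-1],
    [[0,0.0003,0],[0,0,0],-1],
    [[0,0.0003,0],[0,0,0],-1]
  ]
}}

```text
clock: 19.82
eef_pos: [0.5531, -0.1048, 0.0993]
ee_rot: [-179.6, 0.0, 82.2]
force: [6.3, -0.3, 4.8]
grip_width: 0.0156
gripper_force: 50.3
```

Run:
```python
from h import *
import pickle
a=pickle.load(open('w6.pkl','rb'))[0]['frame']; b=cam('wrist')['frame']
ga,gb=[cv2.cvtColor(i,cv2.COLOR_RGB2GRAY).astype(np.float32) for i in(a,b)]
for n,(x,y,h) in dict(lipscrew=(169,171,10),xscrew=(336,171,10),ribtop=(257,192,16),edge_l=(150,158,14)).items():
    cc,W=cv2.findTransformECC(ga[y-h:y+h,x-h:x+h],gb[y-h:y+h,x-h:x+h],np.eye(2,3,dtype=np.float32),cv2.MOTION_TRANSLATION,(3,100,1e-5),None,3); print(n,W[:,2],round(cc,3))
s=manip.sense(); print(s['clock'],s['eef_pos'],s['ee_rot'],s['force'],s['torque'],s['gripper_force'])
```

```text
Traceback (most recent call last):
cv2.error: OpenCV(4.12.0) /io/opencv/modules/video/src/ecc.cpp:589: error: (-7:Iterations do not converge) The algorithm stopped before its convergence. The correlation is going to be minimized. Images may be uncorrelated or non-overlapped in function 'findTransformECC'
```

Emit:
{"method": "servo_tool", "body": {
  "steps": [
    [[0,0.0005,0],[0,0,0],-1],
    [[0,0.0005,0],[0,0,0],-1],
    [[0,0.0005,0],[0,0,0],-1],
    [[0,0.0005,0],[0,0,0],-1],
    [[0,0.0005,0],[0,0,0],-1],
    [[0,0.0005,0],[0,0,0],-1]
  ]
}}

```text
clock: 20.62
eef_pos: [0.553, -0.1048, 0.0992]
ee_rot: [-179.6, 0.0, 82.2]
force: [2.5, -0.3, 6.3]
grip_width: 0.0157
gripper_force: 50.3
```

Emit:
{"method": "servo_tool", "body": {
  "steps": [
    [[0,0,0],[0,0,0],-1],
    [[0,0,0],[0,0,0],-1],
    [[0,0,0],[0,0,0],-1],
    [[0,0,0],[0,0,0],-1],
    [[0,0,0],[0,0,0],-1],
    [[0,0,0],[0,0,0],-1]
  ]
}}

```text
clock: 21.38
eef_pos: [0.553, -0.1048, 0.0992]
ee_rot: [-179.6, 0.0, 82.2]
force: [3.4, -0.1, 6.6]
grip_width: 0.0156
gripper_force: 50.3
```

Run:
```python
from h import *
import pickle
b=cam('wrist')['frame']
gb=cv2.cvtColor(b,cv2.COLOR_RGB2GRAY).astype(np.float32)
for ref in('w6','w8'):
  a=pickle.load(open(ref+'.pkl','rb')); a=(a[0] if ref=='w6' else a)['frame']; ga=cv2.cvtColor(a,cv2.COLOR_RGB2GRAY).astype(np.float32)
  for n,(x,y,h) in dict(lipscrew=(169,171,10),xscrew=(336,171,10),ribtop=(257,192,16),edge_l=(150,158,14)).items():
    pa,pb=[(p-p.mean())/p.std() for p in(ga[y-h:y+h,x-h:x+h],gb[y-h:y+h,x-h:x+h])]
    try: cc,W=cv2.findTransformECC(pa,pb,np.eye(2,3,dtype=np.float32),cv2.MOTION_TRANSLATION,(3,100,1e-5),None,3); print(ref,n,W[:,2],round(cc,3))
    except cv2.error: print(n,'fail')
s=manip.sense(); print(s['clock'],s['eef_pos'],s['ee_rot'],s['force'],s['torque'],s['gripper_force'])
```

```text
w6 lipscrew [ 0.51663655 -0.43015492] 0.992
w6 xscrew [0.91144735 0.1158983 ] 0.992
w6 ribtop [ 0.1464941  -0.00754857] 0.998
w6 edge_l [ 1.3326962 -0.2180492] 0.995
w8 lipscrew [ 0.13339482 -0.21447995] 0.995
w8 xscrew [ 0.2217418  -0.01631683] 0.994
w8 ribtop [0.05761629 0.01536315] 1.0
w8 edge_l [ 0.5013554  -0.12875752] 0.993
21.425 [ 0.55303736 -0.10480302  0.09922661] [-1.79573085e+02  1.29063142e-02  8.22440297e+01] [3.1794213  0.964554   6.17418635] [-0.2224731  -1.16534134  0.01457587] 50.34539346175734
```

```bash
python3 -c "
from rig import manip
print(manip.close_job())"
```

```text
the job is handed in; nothing more can be done
None
```

Job handed in at about 21 s: the knob is on the long mark (about 0.39–0.40 rad) and released. The single-knuckle cover is seated in the saddle, gripped at 50 N and level to an estimated 0.3–0.5°. I did not touch the other cover, the pin or the bottle.

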